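# Seat the orange-ended battery pack in the bench charger

## Task

Pick up the battery pack with the orange end and slide it, contact end first and orange end outwards, into the open bay of the grey charger until you feel it come up firmly against the contact block hidden inside, then let go of it and leave it seated there. Leave the blue-ended pack where it lies.

Things in the scene. Friction and masses are not known exactly. Their poses are not given: they have to be found in the camera images.
- pack_orange: Pack to load: rigid black bar 140 x 32 x 30 mm high, 0.15 kg, its last 32 mm orange, brass contacts on the other end. Origin: middle of the bottom edge of the contact end. x points out of that end (the pack spans x = -140 to 0 mm), y across, z up. Seated, 95 to 110 mm of it stand out of the bay: a grasp across its width 85 mm behind the contact end stays clear of the charger.
- pack_blue: A second pack, the same in shape, size and axes, but with a blue end. Must stay where it lies (up to 30 mm of movement is forgiven). The two packs may lie in either place.
- charger: Grey charger fixed to the bench, 100 deep x 92 wide x 60 mm high, with one blind, roofed bay open at its front. Origin: middle of the bay's mouth, in the front face's plane, at bench height. x points level into the bay, y across, z up; it spans x = 0 to 100 mm. Bay 46 mm wide, flared to about 60 mm over the first 16 mm at the mouth; its floor is the bench itself (no sill), its roof 46 mm above it.
- contact_block: Rigid, fixed block hidden in the charger's bay, filling its width: the stop. Its place varies: its front face stands 30 to 45 mm in from the mouth. Origin: middle of the bottom edge of that face, at bench height; axes as the charger's (x points deeper in).

How it is judged:
By the outcome, as a careful person would: the job done as asked, in the order asked, and still so for the second after the job is handed in, with the robot touching nothing.
It also fails if it takes over 38 s, if anything falls off the work surface, if the arm or the gripper's body presses on something with over 40 N, if the wrist force passes 120 N, or if a joint passes its speed limit or range.

## Robot

A 7-joint arm with a two-finger parallel gripper is mounted at the origin on a cart in front of the work surface, level with it; the furniture and walls round the work are solid. World frame = base frame: x ahead of the robot, y to its left, z up, the work surface at z = 0. Lengths are in m, angles in rad, forces in N, time in s.
With the tool pointing down it reaches from about 0.4 to 0.85 m from the base axis. Payload 10.4 kg.
Tool frame: the origin (TCP) lies on the centre line of the jaws, within the pads' length; the fingertips stand r.finger_overhang ahead of it and the grasp point (between the pads) lies 5 mm behind it (r.finger_overhang is the distance from the TCP to the fingertips, in m); z points along the fingers, y is the line along which they close (so a half turn about z gives the same grasp; the last joint's range is limited). The gripper opens to 87 mm and grips with 3 to 60 N. Pads are 19 mm wide; open, the fingers measure 117 mm over their backs; the gripper's body (75 mm by 190 mm) begins 51 mm behind the grasp point.
Start: joints at [1.197, 0.332, -0.065, 1.46, 0.022, 1.35, -0.088], TCP at [0.215, -0.587, 0.237] pointing down, gripper open.
Joint ranges: [-2.6, 2.6], [-0.5, 2.12], [-1.47, 1.34], [0.16, 2.42], [-1.27, 4.41], [0.06, 2.06], [-2.6, 2.6]. Speed limits (rad/s): [2.22, 2.22, 2.79, 2.79, 3.14, 3.14, 3.14].

## Interface

Orientations are given as a unit quaternion [x, y, z, w].
In Python, from bench import read_state, viewer, r gives the robot as it stands.
- The arm moves only by the tool carry_out, never from a script. Its argument "moves" is a list of rows, each a list of 6 numbers: the shift along the tool's x, y, z in units of 40 mm (1.0 is 40 mm), then the turn, a rotation vector about the tool's x, y, z in units of 8 degrees (1.0 is 8 degrees). A call has 1 to 20 rows; each row shifts and turns the commanded pose from where the row before left it, along the tool's axes as they then stand; what a row does not reach is not made up. A row lasts 1/8 s, in which the tool goes at most 62.5 mm and 10.7 degrees, less where a joint would pass 70% of its speed; a pose out of reach is approached as far as the arm can. A call is refused whole if a number of a shift passes 1 or a number of a turn 1, either way. A call with a gripper value outside its range is refused whole. "fingers" is the finger opening in mm, from 0 to 87, set as the call begins (left out, the last holds). The fingers move at their own pace and stop on an object; "force" is the grip in N (left out, the last holds). Time passes only in rows, so rows that do not move let the fingers close. It gives the time, the measured TCP pose, the force, the opening and the grip force at its end, in the units of the state.
- read_state(): the state, without advancing time (a new reading comes with each control period).
- viewer.camera(name): name is "side" or "top"; returns a dict with "pixels" (480x640x3 uint8, red, green, blue), "range_z" (480x640 float32, m along the optical axis (not along the pixel's ray), 0 where there is no reading), "fx", "fy", "cx", "cy" (pixels), "xyz" and "orientation" of the camera in the world. Camera axes: x right, y down, z forward; pixel columns grow to the right and rows downward; lengths in m; the calibration is good to about 2 mm. A picture is of the moment at which its call begins.
- r.close_job(): hands the job in; it is judged then, once.
The state is a dict: "time": time; "joint_positions": joint angles; "joint_vel": joint speeds; "joint_torque": joint torques, N m; "ee_pos": TCP position; "eef_rot": TCP orientation; "ft_force": force on the tool from outside, world axes, zero at the start; "torque": the same for the moment, N m; "width": finger opening in m; "grip_force": force on a finger pad.
Only numpy, scipy, OpenCV 4.12 (cv2) and the standard library are available. Lean on these libraries where they do the work, as an engineer would, in place of code of your own. Each camera call takes 0.05 s, during which the arm holds its last target. There are 200 camera calls.

## Working session

There is one attempt and no reset: what is moved stays moved. The work goes in short steps, Python scripts to look and compute and a tool call to move; the robot and the scene stay as the last step left them, time stands still between calls to the robot, and variables do not carry over. Pictures are saved under pics/ and viewed, at most 10 in all, crops included, and the job is handed in when it is done.

Besides the shell and the picture viewer there is one more tool, called after "Call:" in YAML: its name, and indented under it one key for each argument. carry_out: Moves the arm, as the interface text tells. Its arguments: {"type":"object","properties":{"moves":{"type":"array","items":{"type":"array","items":{"type":"number"}}},"fingers":{"type":"number"},"force":{"type":"number"}},"required":["moves"]}

```bash
mkdir -p pics; cat > h.py <<'E'
import numpy as np,cv2
from scipy.spatial.transform import Rotation as R
from bench import read_state, viewer, r
def cam(n):
    c=viewer.camera(n); c['R']=R.from_quat(c['orientation']).as_matrix(); return c
def cloud(c):
    z=c['range_z']; v,u=np.mgrid[:480,:640]
    p=np.stack([(u-c['cx'])/c['fx']*z,(v-c['cy'])/c['fy']*z,z],-1)
    return p@c['R'].T+np.array(c['xyz'])
def save(c,n): cv2.imwrite('pics/'+n,c['pixels'][:,:,::-1])
E
python3 - <<'E'
from h import *
for n in('top','side'):
    c=cam(n); save(c,n+'0.png'); print(n,c['xyz'],c['R'].round(3).tolist(),c['fx'],c['cx'],c['cy'],(c['range_z']>0).mean())
    P=cloud(c); h=cv2.cvtColor(c['pixels'],cv2.COLOR_RGB2HSV)
    for k,a,b in(('or',5,22),('bl',95,130)):
        m=((h[...,0]>=a)&(h[...,0]<=b)&(h[...,1]>130)&(h[...,2]>60)).astype(np.uint8)
        q,l,s,cc=cv2.connectedComponentsWithStats(m)
        for i in range(1,q):
            if s[i,4]>60: print(k,s[i],cc[i].round(),np.median(P[l==i],0).round(3))
s=read_state();print(s);print(r.finger_overhang)
E
```

```text
top [ 0.53245976 -0.14339016  0.87587994] [[0.018, -0.996, 0.084], [-1.0, -0.018, -0.005], [0.007, -0.084, -0.996]] 511.5988436008424 320.63225772350347 247.69362938666242 0.996201171875
or [230 133  36  36 613] [247. 150.] [ 0.768 -0.021  0.02 ]
or [170 372  21  21 391] [180. 382.] [0.382 0.076 0.031]
or [555 388  47  51 969] [579. 412.] [ 0.34  -0.581  0.009]
bl [  0   0  16  56 864] [ 7. 27.] [0.974 0.41  0.007]
bl [ 526    0  114  117 9913] [586.  53.] [ 0.923 -0.569  0.084]
bl [333  90  15  12  84] [340.  96.] [ 0.871 -0.177  0.015]
bl [622 231  18  14  63] [632. 237.] [ 0.633 -0.682  0.008]
bl [417 345  24  23 411] [428. 356.] [ 0.43  -0.327  0.03 ]
side [0.62665123 0.54822508 0.58898319] [[-1.0, -0.006, -0.013], [0.006, 0.598, -0.802], [0.012, -0.802, -0.598]] 510.2532524072339 316.1468063268879 236.04878595914676 0.99607421875
or [476   9  30  12  77] [490.  15.] [ 0.246 -0.608  0.322]
or [412 144  33  17 323] [427. 152.] [ 0.341 -0.579  0.008]
or [198 316  14  17 100] [203. 323.] [0.789 0.002 0.015]
or [471 347  27  30 659] [484. 362.] [0.382 0.088 0.03 ]
bl [  0   0  49  28
[... 378 characters left out ...]
s': array([ 1.19743858,  0.33277402, -0.06471818,  1.46083623,  0.02157833,
        1.34989017, -0.0885077 ]), 'joint_vel': array([-0.00069508, -0.00086511,  0.00017129, -0.00035531, -0.00166656,
       -0.00187033, -0.00013142]), 'joint_torque': array([ 1.42712401e-03, -6.24547148e+01,  2.47092394e-02, -3.90719461e+01,
       -6.14312128e-02,  3.65193968e-02,  4.49815775e-05]), 'ee_pos': array([ 0.21466199, -0.58664192,  0.23586524]), 'eef_rot': array([ 9.84658272e-01,  1.74492747e-01, -1.19350403e-04, -5.94890800e-04]), 'ft_force': array([ 0.60576548,  0.36228038, -0.81470269]), 'torque': array([-0.01233713, -0.06563467,  0.00479856]), 'grip_force': 0.0, 'width': 0.08711579542659321}
0.014
```

View pics/top0.png

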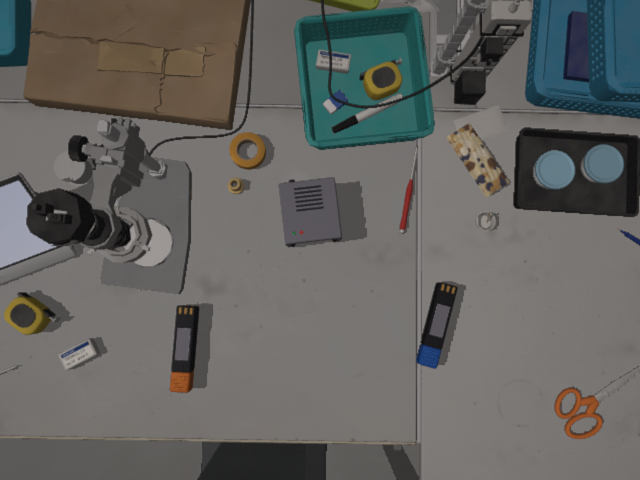

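View pics/side0.png

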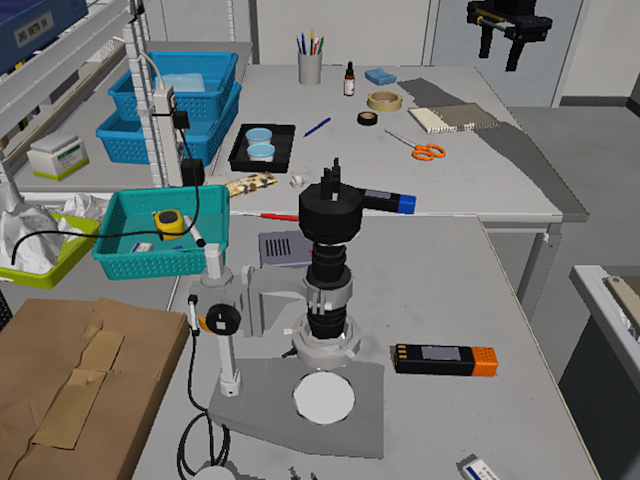

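The top view shows the orange pack at about (185,348), contact end up at (187,308). The charger is at (312,212), with its front towards the robot (image down), and the blue pack at (438,325). The microscope stands to the left of the path, around (60–190,120–290).

```bash
python3 - <<'E'
from h import *
c=cam('top');P=cloud(c)
def rect(n,u0,u1,v0,v1,z0,z1):
    q=P[v0:v1,u0:u1].reshape(-1,3); q=q[(q[:,2]>z0)&(q[:,2]<z1)]
    b=cv2.minAreaRect((q[:,:2]*1000).astype(np.float32)); print(n,len(q),'z',np.percentile(q[:,2],[5,50,95]).round(4),b,cv2.boxPoints(b).round().tolist())
rect('chg',265,355,165,255,.054,.068)
rect('org',160,210,295,400,.024,.038)
rect('blu',405,470,270,380,.024,.038)
for x in np.arange(.36,.8,.04):
    print(round(x,2),[round(float(P[...,2][(abs(P[...,0]-x)<.02)&(abs(P[...,1]-y)<.02)].max(initial=-1)),2) for y in np.arange(-.32,.33,.04)])
s=read_state();print(R.from_quat(s['eef_rot']).as_matrix().round(3).tolist())
I=cv2.resize(c['pixels'][160:260,260:360],(600,600),interpolation=cv2.INTER_CUBIC);cv2.imwrite('pics/chg.png',I[:,:,::-1])
E
```

```text
chg 3485 z [0.0583 0.0608 0.063 ] ((662.7738037109375, -128.9766082763672), (100.44054412841797, 91.99495697021484), 7.768344402313232) [[607.0, -90.0], [619.0, -181.0], [719.0, -168.0], [706.0, -77.0]]
org 1736 z [0.0278 0.0307 0.0333] ((435.7220764160156, 74.50041198730469), (33.34334182739258, 140.2758331298828), 87.57443237304688) [[365.0, 61.0], [505.0, 55.0], [507.0, 88.0], [366.0, 94.0]]
blu 1693 z [0.0272 0.0304 0.033 ] ((481.15435791015625, -342.4488220214844), (33.61225891113281, 140.1865692138672), 75.3023910522461) [[409.0, -341.0], [545.0, -376.0], [553.0, -344.0], [418.0, -308.0]]
0.36 [0.01, 0.01, 0.0, 0.0, 0.0, 0.0, 0.01, 0.01, 0.0, 0.0, 0.03, 0.0, 0.01, 0.01, 0.01, 0.01, 0.01]
0.4 [0.03, 0.01, 0.01, 0.0, 0.0, 0.01, 0.0, 0.01, 0.01, 0.03, 0.03, 0.01, 0.01, 0.01, 0.02, 0.02, 0.01]
0.44 [0.03, 0.01, 0.0, 0.01, 0.01, 0.0, 0.01, 0.01, 0.0, 0.03, 0.04, 0.01, 0.01, 0.02, 0.02, 0.02, 0.04]
0.48 [0.03, 0.01, 0.01, 0.01, 0.0, 0.01, 0.01, 0.0, 0.01, 0.03, 0.04, 0.01, 0.01, 0.01, 0.01, 0.03, 0.04]
0.52 [0.03, 0.0, 0.0, 0.0, 0.88, 0.01, 0.0, 0.01, 0.01, 0.03, 0.03, 0.02, 0.02, 0.02, 0.01, 0.01, 0.04]
0.56 [0.01, 0.01, 0.0, 0.01, 0.01, 0.01, 0.0, 0.01, 0.01, 0.0, 0.03, 0.33, 0.33, 0.15, 0.01, 0.01, 0.03]
0.6 [0.01, 0.0, 0.01, 0.05, 0.06, 0.06, 0.06, 0.01, 0.01, 0.01, 0.16, 0.37, 0.36, 0.15, 0.01, 0.03, 0.06]
0.64 [0.0, 0.01, 0.01, 0.06, 0.06, 0.06, 0.07, 0.0, 0.01, 0.01, 0.03, 0.33, 0.33, 0.02, -1.0, -1.0, 0.08]
0.68 [0.01, 0.01, 0.01, 0.01, 0.07, 0.07, 0.06, 0.01, 0.01, 0.01, 0.03, 0.23, 0.23, 0.21, 0.0, 0.0, 0.11]
0.72 [0.01, 0.01, 0.01, 0.01, 0.06, 0.07, 0.06, 0.01, 0.02, 0.01, 0.03, 0.26, 0.22, 0.22, 0.05, 0.05, 0.11]
0.76 [0.01, 0.01, 0.06, 0.06, 0.06, 0.06, 0.01, 0.02, 0.02, 0.01, 0.03, 0.22, 0.2, -1.0, 0.04, 0.04, 0.01]
0.8 [0.06, 0.07, 0.06, 0.06, 0.06, 0.06, 0.01, 0.02, 0.05, 0.05, 0.05, 0.04, 0.01, -1.0, 0.01, 0.01, 0.01]
[[0.939, 0.344, -0.0], [0.344, -0.939, 0.001], [-0.0, -0.001, -1.0]]
```

View pics/chg.png

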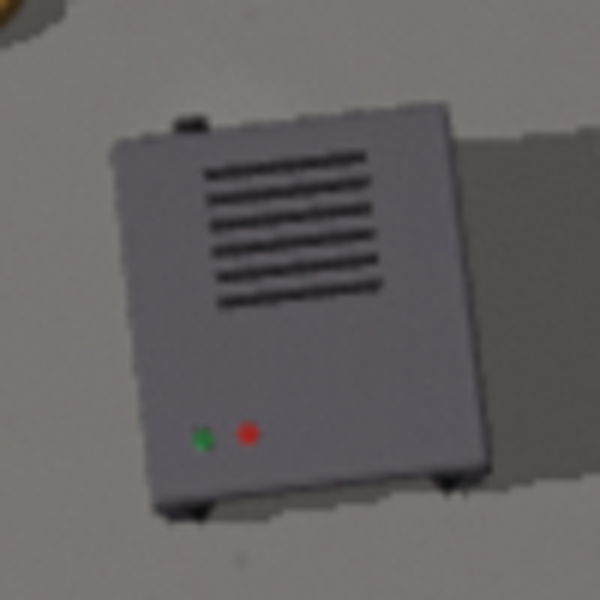

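The crop shows the charger's mouth at the image bottom, with flare cheeks at about (185,512) and (460,482). Mouth centre is at about (0.613,-0.1355), heading +7.8°. The pack's contact end is at about (0.506,0.0715), heading -2.4°, so the grasp point is about (0.421,0.075).

Call:
carry_out:
  moves:
    - [0,0,0,0,0,0.94]
    - [0,0,0,0,0,0.94]
    - [0,0,0,0,0,0.94]
    - [0.6,-0.92,0,0,0,0]
    - [0.6,-0.92,0,0,0,0]
    - [0.6,-0.92,0,0,0,0]
    - [0.6,-0.92,0,0,0,0]
    - [0.6,-0.92,0,0,0,0]
    - [0.6,-0.92,0,0,0,0]
    - [0.6,-0.92,0,0,0,0]
    - [0.6,-0.92,0,0,0,0]
    - [-0.04,-1,0,0,0,0]
    - [-0.04,-1,0,0,0,0]
    - [-0.04,-1,0,0,0,0]
    - [-0.04,-1,0,0,0,0]
    - [-0.04,-1,0,0,0,0]
    - [-0.04,-1,0,0,0,0]
    - [-0.04,-1,0,0,0,0]
    - [-0.04,-1,0,0,0,0]
    - [0,0,0,0,0,0]
  fingers: 87

```text
time: 2.65
ee_pos: [0.42, 0.0219, 0.2367]
eef_rot: [1.0, -0.019, 0.0, 0.0]
ft_force: [-0.8, -1.2, 0.1]
width: 0.087
grip_force: 0.0
```

Call:
carry_out:
  moves:
    - [0,-0.67,0,0,0,0]
    - [0,-0.67,0,0,0,0]
    - [0,0,1,0,0,0]
    - [0,0,1,0,0,0]
    - [0,0,1,0,0,0]
    - [0,0,1,0,0,0]
    - [0,0,0.8,0,0,0]
    - [0,0,0.6,0,0,0]
    - [0,0,0,0,0,0]
    - [0,0,0,0,0,0]

```text
time: 3.9
ee_pos: [0.4231, 0.0724, 0.0213]
eef_rot: [1.0, -0.022, 0.0, 0.0]
ft_force: [0.4, 0.2, -0.7]
width: 0.0869
grip_force: 0.0
```

Call:
carry_out:
  moves:
    - [0,0,0,0,0,0]
    - [0,0,0,0,0,0]
    - [0,0,0,0,0,0]
    - [0,0,0,0,0,0]
    - [0,0,0,0,0,0]
    - [0,0,0,0,0,0]
  fingers: 0
  force: 30

```text
time: 4.65
ee_pos: [0.4225, 0.0727, 0.0205]
eef_rot: [1.0, -0.021, -0.0, 0.0]
ft_force: [-0.0, -0.3, 0.3]
width: 0.0349
grip_force: 0.0
```

Call:
carry_out:
  moves:
    - [0,0,0,0,0,0]
    - [0,0,0,0,0,0]
    - [0,0,0,0,0,0]
    - [0,0,-0.4,0,0,0]
    - [0,0,-0.5,0,0,0]
    - [0,0,0,0,0,0]
  force: 45

```text
time: 5.4
ee_pos: [0.4238, 0.0728, 0.0583]
eef_rot: [1.0, -0.022, 0.002, 0.0]
ft_force: [0.1, -1.3, -1.0]
width: 0.0317
grip_force: 45.0
```

Gripped; now moving to the staging place 40 mm in front of the mouth.

Call:
carry_out:
  moves:
    - [0.27,0.79,0,0,0,0]
    - [0.27,0.79,0,0,0,0]
    - [0.27,0.79,0,0,0,0]
    - [0.27,0.79,0,0,0,0]
    - [0.27,0.79,0,0,0,0]
    - [0.27,0.79,0,0,0,0]
    - [0.27,0.79,0,0,0,0]
    - [0,0,0,0,0,-0.64]
    - [0,0,0,0,0,-0.64]
    - [0,0,0,0,0,0]
    - [0,0,0,0,0,0]

```text
time: 6.78
ee_pos: [0.4884, -0.1515, 0.0563]
eef_rot: [0.998, 0.067, -0.0, -0.0]
ft_force: [-0.3, -0.9, -0.5]
width: 0.0314
grip_force: 45.0
```

```bash
python3 - <<'E'
from h import *
c=cam('top');P=cloud(c);save(c,'top1.png');save(cam('side'),'side1.png')
s=read_state();print(s['ee_pos'],R.from_quat(s['eef_rot']).as_matrix().round(3).tolist())
# contact-end part visible ahead of gripper: x from tcp+45mm
m=(P[...,0]>.545)&(P[...,0]<.60)&(P[...,1]>-.19)&(P[...,1]<-.09)&(P[...,2]>.03)&(P[...,2]<.09)
q=P[m]; print(len(q), np.percentile(q,[1,50,99],axis=0).round(4)); print(cv2.minAreaRect((q[:,:2]*1000).astype(np.float32)))
I=cv2.resize(c['pixels'][180:330,220:420],(800,600),interpolation=cv2.INTER_CUBIC);cv2.imwrite('pics/st.png',I[:,:,::-1])
E
```

```text
[ 0.48849827 -0.15145812  0.05649514] [[0.991, 0.134, -0.0], [0.134, -0.991, -0.0], [-0.0, 0.0, -1.0]]
325 [[ 0.5451 -0.1572  0.0628]
 [ 0.5575 -0.1414  0.0661]
 [ 0.5705 -0.1254  0.0695]]
((557.7459716796875, -141.2843475341797), (25.44400405883789, 31.714282989501953), 0.9295225739479065)
```

View pics/st.png

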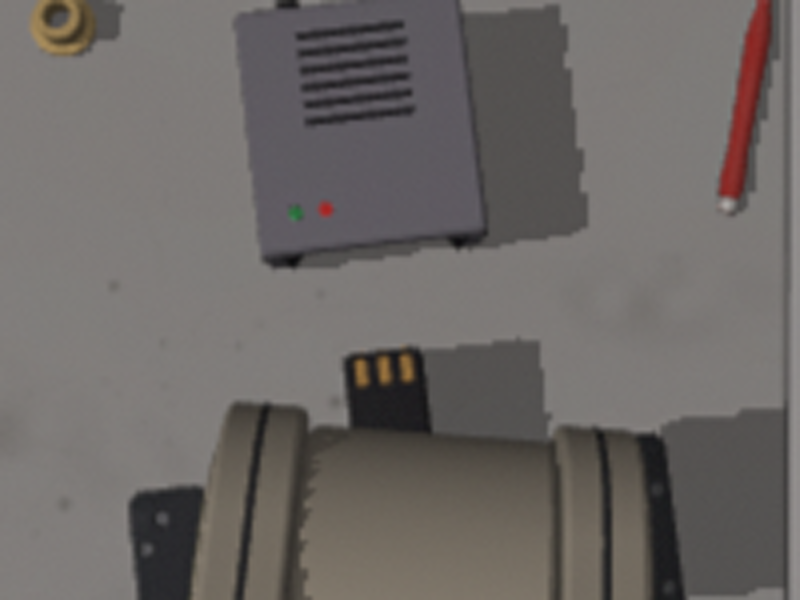

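View pics/side1.png

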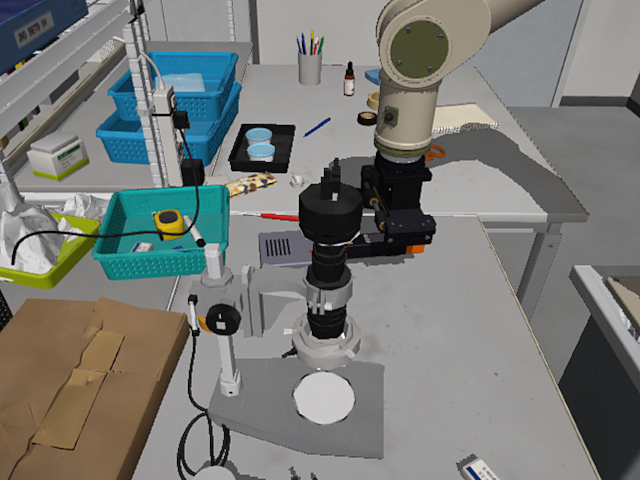

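The pack is in line with the bay: contact end at about (384,355) in the crop, 41 mm short of the mouth and 1.6 mm off sideways. The side view shows it held level. I'll lower it and advance.

Call:
carry_out:
  moves:
    - [0,0.04,0.45,0,0,0]
    - [0,0,0.41,0,0,0]
    - [0,0,0,0,0,0]
    - [0.4,0,0,0,0,0]
    - [0.4,0,0,0,0,0]
    - [0.4,0,0,0,0,0]
    - [0.3,0,0,0,0,0]
    - [0,0,0,0,0,0]
    - [0,0,0,0,0,0]

```text
time: 8.0
ee_pos: [0.5478, -0.145, 0.022]
eef_rot: [0.998, 0.068, -0.0, 0.0]
ft_force: [-0.4, 0.0, -1.2]
width: 0.032
grip_force: 45.0
```

Call:
carry_out:
  moves:
    - [0.1,0,0,0,0,0]
    - [0.1,0,0,0,0,0]
    - [0,0,0,0,0,0]

```text
time: 8.38
ee_pos: [0.5564, -0.1438, 0.0222]
eef_rot: [0.998, 0.068, 0.0, 0.0]
ft_force: [0.8, 0.5, -1.7]
width: 0.032
grip_force: 45.0
```

Call:
carry_out:
  moves:
    - [0.08,0,0,0,0,0]
    - [0.08,0,0,0,0,0]
    - [0,0,0,0,0,0]

```text
time: 8.75
ee_pos: [0.5627, -0.1429, 0.0222]
eef_rot: [0.998, 0.068, 0.0, -0.0]
ft_force: [0.3, -0.5, -0.7]
width: 0.0317
grip_force: 45.0
```

Call:
carry_out:
  moves:
    - [0.08,0,0,0,0,0]
    - [0.08,0,0,0,0,0]
    - [0,0,0,0,0,0]

```text
time: 9.12
ee_pos: [0.5691, -0.142, 0.0222]
eef_rot: [0.998, 0.068, 0.0, -0.0]
ft_force: [0.5, -1.0, -0.9]
width: 0.0318
grip_force: 45.0
```

Call:
carry_out:
  moves:
    - [0.06,0,0,0,0,0]
    - [0.06,0,0,0,0,0]
    - [0,0,0,0,0,0]

```text
time: 9.5
ee_pos: [0.5737, -0.1414, 0.0221]
eef_rot: [0.998, 0.068, 0.0, 0.0]
ft_force: [0.4, -0.1, -0.8]
width: 0.0317
grip_force: 45.0
```

Call:
carry_out:
  moves:
    - [0.05,0,0,0,0,0]
    - [0.05,0,0,0,0,0]
    - [0,0,0,0,0,0]

```text
time: 9.88
ee_pos: [0.5739, -0.1416, 0.0212]
eef_rot: [0.998, 0.067, -0.004, 0.0]
ft_force: [-17.1, -0.6, 7.7]
width: 0.0316
grip_force: 45.0
```

Contact is felt: 17 N at about 44 mm depth. I'll press a little more to confirm it's firm.

Call:
carry_out:
  moves:
    - [0.03,0,0,0,0,0]
    - [0,0,0,0,0,0]

```text
time: 10.12
ee_pos: [0.574, -0.1416, 0.0208]
eef_rot: [0.998, 0.067, -0.005, 0.0]
ft_force: [-19.1, -1.2, 8.7]
width: 0.0315
grip_force: 45.0
```

Call:
carry_out:
  moves:
    - [0,0,0,0,0,0]
    - [0,0,0,0,0,0]
    - [0,0,0,0,0,0]
    - [0,0,0,0,0,0]
    - [0,0,0,0,0,0]
  fingers: 75

```text
time: 10.75
ee_pos: [0.5788, -0.1408, 0.0222]
eef_rot: [0.998, 0.068, 0.0, 0.0]
ft_force: [-0.5, 0.8, 0.5]
width: 0.0718
grip_force: 0.0
```

Call:
carry_out:
  moves:
    - [0,0,-0.5,0,0,0]
    - [0,0,-1,0,0,0]
    - [0,0,-1,0,0,0]
    - [0,0,-1,0,0,0]
    - [-1,0,-0.5,0,0,0]
    - [-1,0,0,0,0,0]
    - [-1,0,0,0,0,0]
    - [-1,0,0,0,0,0]
    - [0,0,0,0,0,0]

```text
time: 11.88
ee_pos: [0.4184, -0.1633, 0.1835]
eef_rot: [0.998, 0.067, 0.0, 0.001]
ft_force: [0.6, 1.1, 1.0]
width: 0.0753
grip_force: 0.0
```

```bash
python3 - <<'E'
from h import *
c=cam('top');P=cloud(c);d=cam('side');save(d,'side2.png')
for n,k in(('top',c),('side',d)):
    h=cv2.cvtColor(k['pixels'],cv2.COLOR_RGB2HSV);Q=cloud(k)
    m=(h[...,0]>=5)&(h[...,0]<=22)&(h[...,1]>130)&(abs(Q[...,0]-.52)<.06)&(abs(Q[...,1]+.15)<.06)
    if m.sum(): print(n,m.sum(),np.percentile(Q[m],[2,50,98],axis=0).round(4))
m=(P[...,0]>.45)&(P[...,0]<.61)&(abs(P[...,1]+.145)<.05)&(P[...,2]>.024)&(P[...,2]<.038)
if m.sum()>5: print(m.sum(),cv2.minAreaRect((P[m][:,:2]*1000).astype(np.float32)))
I=cv2.resize(c['pixels'][160:360,200:460],(780,600),interpolation=cv2.INTER_CUBIC);cv2.imwrite('pics/fin.png',I[:,:,::-1])
s=read_state();print(s['time'],s['ft_force'],s['ee_pos'])
E
```

```text
top 379 [[ 0.5177 -0.1614  0.0272]
 [ 0.5328 -0.1463  0.0306]
 [ 0.5492 -0.1316  0.8759]]
side 416 [[ 0.4621 -0.1981  0.005 ]
 [ 0.5322 -0.134   0.0291]
 [ 0.5477 -0.1285  0.2534]]
1094 ((563.6986694335938, -129.95750427246094), (97.4668960571289, 55.84108352661133), 8.155800819396973)
11.975 [0.88107032 0.38327541 0.04025197] [ 0.42080639 -0.1624665   0.18348184]
```

View pics/fin.png

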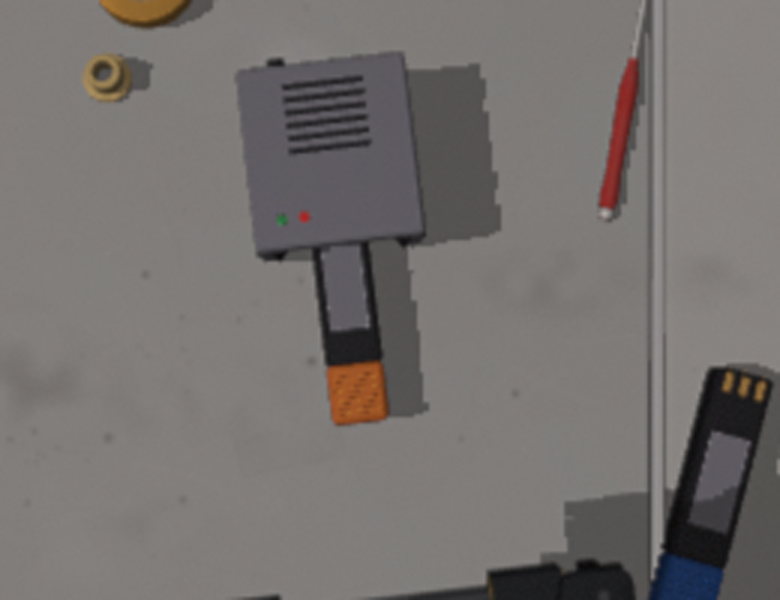

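The pack is straight in the bay with its orange end out at about (357,393). About 97 mm stands out, so it is about 43 mm deep, which matches the stop I felt. The gripper is clear and the blue pack hasn't been touched.

```bash
python3 -c "
from bench import r
print(r.close_job())"
```

```text
the job is handed in; nothing more can be done
None
```

The orange-ended pack is in the charger bay, pressed against the contact block at about 19 N, about 43 mm deep, and released; the blue-ended pack was not touched, and I handed the job in at about 12 s.

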